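# Clamp a shelf bracket in the drilling jig

### The arm

A 6-joint arm with a two-finger parallel gripper is mounted at the origin on the work surface. World frame = base frame: x ahead of the robot, y to its left, z up, the work surface at z = 0. Lengths are in m, angles in rad, forces in N, time in s.
With the tool pointing down it reaches from about 0.375 to 0.925 m from the base axis. Payload 5.7 kg.
Tool frame: the origin (TCP) lies midway between the tips of the shut fingers; the grasp point (between the pads) lies 19 mm behind it (ctrl.pinch_z is the distance from the TCP to the grasp point, in m); z points along the fingers, y is the line along which they close (so a half turn about z gives the same grasp; the last joint's range is limited). The gripper opens to 88 mm and grips with 3 to 60 N. Pads are 20 mm wide; open, the fingers measure 115 mm over their backs; the gripper's body (75 mm by 178 mm) begins 61 mm behind the grasp point.
Start: joints at [1.093, 0.359, 1.51, -0, 1.272, -0.115], TCP at [0.213, 0.561, 0.223] pointing down, gripper open.
Joint ranges: [-2.97, 2.97], [-1.01, 2.36], [0.21, 2.38], [-0.96, 4.11], [0.2, 2.71], [-2.98, 2.98]. Speed limits (rad/s): [2.39, 2.39, 3.14, 3.14, 3.14, 3.14].

### API

Orientations are given as a rotation vector (axis times angle).
In Python, from plant import ctrl, planner, optics, job_done gives the robot as it stands. Calls block until the motion is done:
- ctrl.reach(position, orientation): joint-space move of the TCP to a pose.
- ctrl.line_to(position, velocity=0.15, orientation=None): straight line of the TCP; orientation=None keeps the orientation; velocity is the mean speed in m/s.
- ctrl.goto_joints(angles): joint-space move.
- ctrl.gripper_open() and ctrl.close_gripper(squeeze=None): open the fingers fully, or close them until they stop; squeeze is the grip in N (None keeps the last).
- ctrl.sleep(seconds).
- planner.ik(position, orientation): joint angles nearest the present ones, or None.
- optics.camera(name): name is "scene" or "top" or "wrist"; returns a dict with "pixels" (480x640x3 uint8, blue, green, red), "fx", "fy", "cx", "cy" (pixels), "R" (3x3) and "t" (3): a world point X has camera coordinates R X + t. Camera axes: x right, y down, z forward; pixel columns grow to the right and rows downward; lengths in m; the calibration is good to about 2 mm. The wrist camera is an equidistant fisheye: a pixel r from the principal point sees the ray r / f radians off the axis. A picture is of the moment at which its call begins. There is no depth.
A pose or a line that the arm cannot do raises ctrl.IKError and nothing moves.
- job_done(): hands the job in; it is judged then, once.
Readings, each from a call of its own:
- ctrl.current_t(): time.
- ctrl.current_qpos(): joint angles.
- ctrl.current_joint_velocities(): joint speeds.
- ctrl.current_joint_efforts(): joint torques, N m.
- ctrl.current_eef_pos(): TCP position.
- ctrl.current_tool_rot(): TCP orientation.
- ctrl.current_force(): force on the tool from outside, world axes, zero at the start.
- ctrl.current_moment(): the same for the moment, N m.
- ctrl.current_finger_gap(): finger opening in m.
- ctrl.current_grip_force(): force on a finger pad.
Only numpy, scipy, OpenCV 4.12 (cv2) and the standard library are available. Lean on these libraries where they do the work, as an engineer would, in place of code of your own. Each camera call takes 0.05 s, during which the arm holds its last target. There are 200 camera calls.

### The job

Load the aluminium L-shaped shelf bracket into the drilling jig: lay its long leg flat in the jig's channel, flat end first and upturned end outside, and slide it gently under the clamp until it is home against the end stop. Then turn the clamp's ratchet knob clockwise until it slips and clicks on its collar, stop at that first click without going on to a second one, and let go, leaving the bracket clamped. Leave the other things on the bench alone.

Things in the scene. Friction and masses are not known exactly. Their poses are not given: they have to be found in the camera images.
- jig: Grey steel drilling jig, fixed. Origin on the bench right under the knob's axis; x points from the open loading end to the end stop (the bracket slides in along +x), z up. Base block x -65 to +62 mm, 80 wide, 28 high: its top is the channel floor. A bridge over the channel (x -18 to +18, top 68 mm up, posts at y 29 to 39 on both sides) carries the clamp
- mouth (a point): Middle of the channel floor (28 mm above the bench) at jig x = -44 mm, where the two steel guides (12 mm high) begin; axes as the jig's. The floor before it is open for 21 mm. The guides are about 55 mm apart here, funnel in over 24 mm, then leave a straight channel 35 mm wide up to the stop
- clamp (a point): Middle of the bridge's underside, 58 mm above the bench, on the knob's axis. Below it hangs the clamp's round rubber foot, 24 mm across with a bevelled rim; its underside starts 1.5 to 5.4 mm (differs each time, whatever the knob's yaw) above a bracket leg lying in the channel. The foot goes down 2.2 mm per radian of the collar and does not turn
- jig_stop: End stop of the jig, a steel block 12 x 56 x 24 mm across the channel's far end; its origin is the centre of its underside, its face that the bracket meets is 6 mm before the origin, at x = +50 mm in the jig's frame. Must not be rammed (keep well below 40 N)
- knob_grip (a point): Black plastic ratchet knob on the bridge: a 38 mm disc with an upright grip bar, 40 long x 14 wide x 32 mm tall. Point on the vertical turning axis, 104 mm above the bench, 14 below the bar's top, 18 above the disc; x along the bar (pinch across y). Never rises or sinks. Clockwise from above screws the foot down against a drag of 0.05 to 0.17 Nm; stays where left
- collar (a point): 48 mm steel collar under the knob, its middle 73 mm above the bench; pointer tooth on its rim at -x. Turns with the knob (same yaw) until that slips. With the foot pressing, torque builds to 0.2 to 0.3 Nm, then falls to about zero as the knob slips half a notch (0.26 rad); a little further it drops into the notch, 0.52 rad past the collar: one click. Let go earlier, it springs back
- bracket: L-shaped bracket of bare aluminium, about 140 g: long leg 180 x 32 x 8 mm lying flat, and at one end an upturned leg 6 thick, 32 wide, reaching 43 mm above the underside. Origin at the middle of the long leg's underside; x points along the long leg from the upturned end (-90) to the flat end (+90), z up. Home, its upturned end is 65 mm outside the base block
- bracket_grip (a point): Point for grasping the bracket across its 32 mm width: middle of the long leg's thickness, 45 mm from the upturned end, 4 mm above its underside; axes as the bracket's. When the bracket is home, this point lies 20 mm outside the base block's open end (jig x = -85)
- bracket_tip (a point): Centre of the face at the flat end of the bracket's long leg, 4 mm above its underside; axes as the bracket's; home means it touches the end stop
- wrench: Bystander: open-ended wrench; origin on its underside; not to be moved
- hammer: Bystander: hammer; origin on its underside; not to be moved
- screwdriver: Bystander: screwdriver; origin on its underside; not to be moved
- spray: Bystander: spray can, 54 mm across, 150 mm tall; origin on its underside; not to be moved
- jar: Bystander: clear jar with a metal lid, 64 mm across, 75 mm tall; origin on its underside; not to be moved
- flatbar: Bystander: plain dark steel flat bar 140 x 25 x 8 mm without an upturned end (not the bracket); origin on its underside; not to be moved
- tape: Bystander: round grey tape measure, 60 mm across, 35 mm tall; origin on its underside; not to be moved
Things that resemble listed ones, but are neither listed nor needed, are in the scene too. What is shaped like the bracket but green, orange or yellow is not meant.

How it is judged:
On the way, in this order (a step that is already met when the one before it is completed fails the run):
1. the bracket lies flat in the channel, home against the end stop (x of bracket_tip in the frame of jig above 0.0465 m and y of bracket_tip in the frame of jig between -0.005 and 0.005 m and z of bracket_tip in the frame of jig between 0.026 and 0.037 m and angle between the x axis of bracket_tip and the x axis of jig, either way round below 0.08 rad), for 0.2 s.
2. with the bracket home and pressed by the foot, the knob has slipped past the collar by one click (all of step 1 and contact force between jig and bracket above 15 N and angle between the x axis of knob_grip and the x axis of collar, either way round above 0.35 rad), for 0.2 s.
At the end, for the whole second after the job is handed in: the bracket is flat in the channel, square within 0.08 rad, its flat end within 3.5 mm of the end stop and within 5 mm of the channel's middle, at rest and pressed by the clamp (contact force between jig and bracket over 15 N), the knob slipped past its collar by one click (0.35 to 0.95 rad) (all of step 2 and angle between the x axis of knob_grip and the x axis of collar, either way round below 0.95 rad and linear speed of bracket below 0.02 m/s); the robot touches nothing.
It fails at once if the knob is turned on into a second click (slipped more than 0.95 rad past the collar) (angle between the x axis of knob_grip and the x axis of collar, either way round above 0.95 rad).
It fails at once if the bracket is rammed into the end stop (over 40 N) (contact force between bracket and jig_stop above 40 N).
It fails at once if a bystander is moved more than 40 mm (distance of any of wrench, hammer, screwdriver, spray, jar, flatbar, tape from where it was at the start of the episode above 0.04 m).
It also fails if it takes over 72 s, if anything falls off the work surface, if the arm or the gripper's body presses on something with over 40 N, if the wrist force passes 120 N, or if a joint passes its speed limit or range.

## Working session

There is one attempt and no reset: what is moved stays moved. The work goes in short steps, each a Python script; the robot and the scene stay as the last script left them, time stands still between calls to the robot, and variables do not carry over. Pictures are saved under pics/ and viewed, at most 10 in all, crops included, and the job is handed in when it is done.

```bash
mkdir -p pics; ls; python3 - <<'E'
from plant import ctrl, planner, optics
import cv2,pickle
d={}
for n in("scene","top","wrist"):
    c=optics.camera(n); d[n]=c; cv2.imwrite(f"pics/{n}0.png",c["pixels"]); print(n,c["fx"],c["fy"],c["cx"],c["cy"],c["R"],c["t"])
pickle.dump(d,open("cams.pkl","wb"))
print(ctrl.current_t(),ctrl.pinch_z,ctrl.current_tool_rot())
E
```

```text
pics
scene 554.3615135826743 554.3615135826743 315.11674139116315 241.2535067358085 [[ 0.44159691  0.89716432 -0.00939978]
 [ 0.69902643 -0.35060059 -0.62325057]
 [-0.56245374  0.26865483 -0.78196571]] [-0.21922513 -0.31661587  1.75419529]
top 606.155963840179 606.155963840179 316.97225469398796 240.75722628621568 [[ 0.00277425 -0.99998321  0.00508842]
 [-0.99786853 -0.00310006 -0.06518277]
 [ 0.06519745 -0.00489674 -0.99786037]] [-0.03488033  0.51935882  1.78833029]
wrist 371.64829954431775 371.64829954431775 318.49293670286994 232.57339209773667 [[ 0.35531652  0.93474511 -0.00132121]
 [ 0.89958693 -0.34156746  0.27216727]
 [ 0.25395574 -0.09789407 -0.96224905]] [-0.59857689 -0.03371597  0.39075496]
0.15 0.0187 [-5.66728480e-01 -3.08960692e+00  2.22065451e-03]
```

View pics/top0.png

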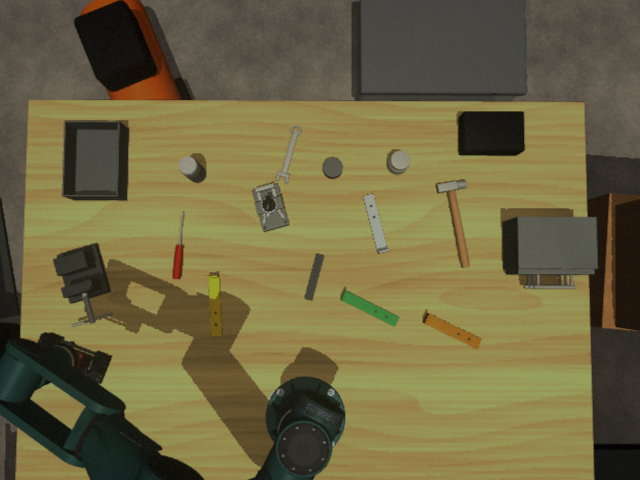

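View pics/scene0.png

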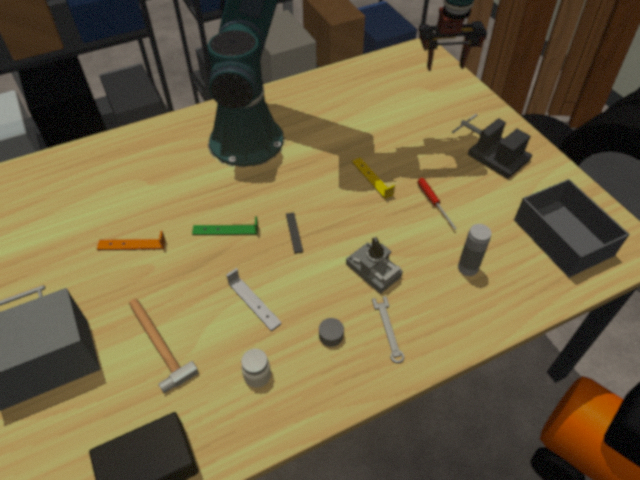

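The candidates for the bracket in the top view are grey-white (375,223), green (370,307), orange (452,330), yellow (214,304) and the dark flat bar (314,277). By the description it is the grey-white one, with its upturned end at about (382,250). The jig is at (270,206). I'll check both in a close crop.

```bash
python3 - <<'E'
import cv2,numpy as np
t=cv2.imread("pics/top0.png"); s=cv2.imread("pics/scene0.png")
R=lambda im,x,y,w,h,k:cv2.resize(im[y:y+h,x:x+w],None,fx=k,fy=k,interpolation=cv2.INTER_CUBIC)
a=R(t,240,170,66,75,6);b=R(t,345,185,66,75,6)
cv2.imwrite("pics/c1.png",np.hstack([a,b]))
a=R(s,335,225,80,75,5);b=R(s,215,260,80,75,5)
cv2.imwrite("pics/c2.png",np.hstack([a,b]))
E
```

```text
(no output)
```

View pics/c1.png

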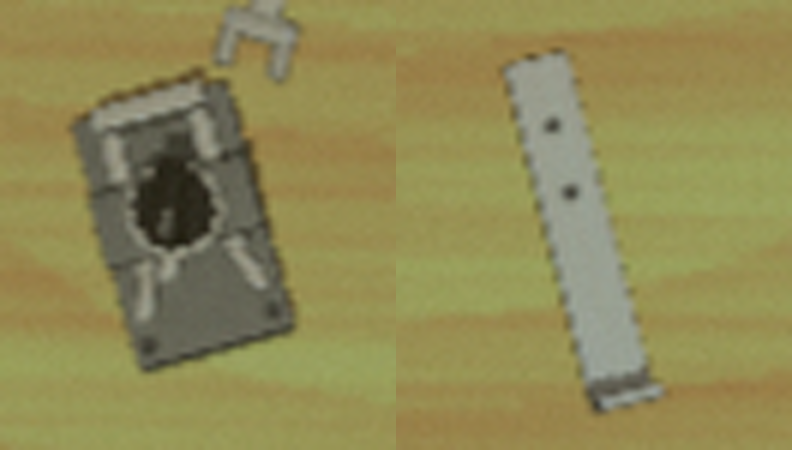

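View pics/c2.png

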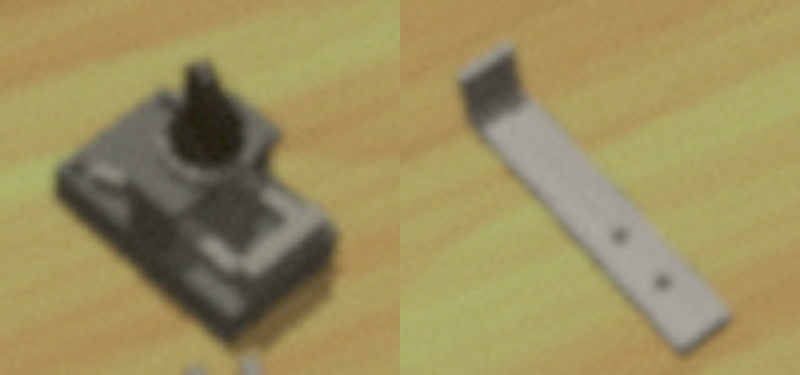

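```bash
cat > h.py <<'E'
import numpy as np, cv2, pickle
from scipy.spatial.transform import Rotation as Ro
def ray(c,p,fish=False):
    u=(np.array(p,float)-[c["cx"],c["cy"]])/[c["fx"],c["fy"]]
    if fish:
        th=np.linalg.norm(u); d=np.r_[u/max(th,1e-9)*np.sin(th),np.cos(th)]
    else: d=np.r_[u,1]
    return -c["R"].T@c["t"], c["R"].T@d
def onz(c,p,z,fish=False):
    o,d=ray(c,p,fish); return o+d*(z-o[2])/d[2]
def proj(c,X,fish=False):
    q=c["R"]@np.array(X)+c["t"]
    if fish:
        r=np.hypot(q[0],q[1]); th=np.arctan2(r,q[2]); u=q[:2]/r*th
    else: u=q[:2]/q[2]
    return u*[c["fx"],c["fy"]]+[c["cx"],c["cy"]]
def down(yaw):
    "tool down; tool y axis (closing) at yaw+90deg from world x, i.e. closing line across an object with x at yaw"
    return (Ro.from_euler('z',yaw)*Ro.from_rotvec([np.pi,0,0]))
E
python3 - <<'E'
from h import *
d=pickle.load(open("cams.pkl","rb"));t=d["top"];s=d["scene"];w=d["wrist"]
f=lambda x,y:np.array([240+x/6-.4,170+y/6-.4]); g=lambda x,y:np.array([345+(x-396)/6-.4,185+y/6-.4])
P=[onz(t,f(*q),.028)[:2]*1e3 for q in[(145,370),(295,325),(75,120),(228,80)]]
print("jig top",np.round(P))
P=[onz(t,g(*q),.008)[:2]*1e3 for q in[(505,65),(570,52),(587,382),(650,372)]]
print("br top",np.round(P))
fs=lambda x,y:np.array([335+x/5-.4,225+y/5-.4]); gs=lambda x,y:np.array([215+(x-400)/5-.4,260+y/5-.4])
print("br scene",[np.round(onz(s,gs(*q),.008)[:2]*1e3) for q in[(685,350),(730,317),(485,130),(535,95)]])
print("jig scene (far corners top)",[np.round(onz(s,fs(*q),.028)[:2]*1e3) for q in[(58,170),(235,335),(338,232),(160,92)]])
from plant import ctrl
T=Ro.from_rotvec(ctrl.current_tool_rot()); p=ctrl.current_eef_pos()
print("cam in tool",T.inv().apply(-w["R"].T@w["t"]-p), T.inv().apply(w["R"][2]))
print(T.as_matrix())
E
```

```text
jig top [[546. 124.]
 [569.  50.]
 [671. 160.]
 [691.  84.]]
br top [[ 657. -171.]
 [ 664. -203.]
 [ 498. -211.]
 [ 503. -243.]]
br scene [array([ 663., -197.]), array([ 656., -171.]), array([ 501., -238.]), array([ 493., -207.])]
jig scene (far corners top) [array([569.,  54.]), array([697.,  84.]), array([667., 162.]), array([548., 126.])]
cam in tool [ 0.07360837 -0.0005749  -0.16238541] [-2.72335341e-01  2.70200838e-05  9.62202402e-01]
[[-9.34896872e-01  3.54918820e-01 -6.85209770e-04]
 [ 3.54919438e-01  9.34895968e-01 -1.31181047e-03]
 [ 1.75013628e-04 -1.46960177e-03 -9.99998905e-01]]
```

```bash
python3 - <<'E'
from h import *
from plant import ctrl,planner,optics
o=down(.238+np.pi).as_rotvec()
for nm,pos,yaw in[("b",(.529,-.218,.12),.238),("j",(.621-.085*.964,.106-.085*.265,.06),.268),("k",(.621,.106,.09),.268)]:
    print(nm,[np.round(q,2) if (q:=planner.ik(pos,down(yaw+a).as_rotvec())) is not None else None for a in(np.pi,0,np.pi-.3)])
ctrl.reach([.529,-.218,.13],o)
print(ctrl.current_t(),ctrl.current_qpos())
c=optics.camera("wrist");pickle.dump(c,open("w1.pkl","wb"));cv2.imwrite("pics/w1.png",c["pixels"])
E
```

```text
b [array([-0.51,  0.43,  1.68, -0.  ,  1.03, -2.32]), array([-0.51,  0.43,  1.68, -0.  ,  1.03,  0.82]), array([-0.51,  0.43,  1.68,  0.  ,  1.03, -2.02])]
j [array([ 0.03,  0.48,  1.79,  0.  ,  0.87, -1.81]), array([ 0.03,  0.48,  1.79, -0.  ,  0.87,  1.33]), array([ 0.03,  0.48,  1.79,  0.  ,  0.87, -1.51])]
k [array([ 0.06,  0.54,  1.58,  0.  ,  1.03, -1.78]), array([ 0.06,  0.54,  1.58, -0.  ,  1.03,  1.36]), array([ 0.06,  0.54,  1.58,  0.  ,  1.03, -1.48])]
3.1167 [-5.10552826e-01  4.18124924e-01  1.67494353e+00  1.84016425e-04
  1.04840786e+00 -2.32017689e+00]
```

View pics/w1.png

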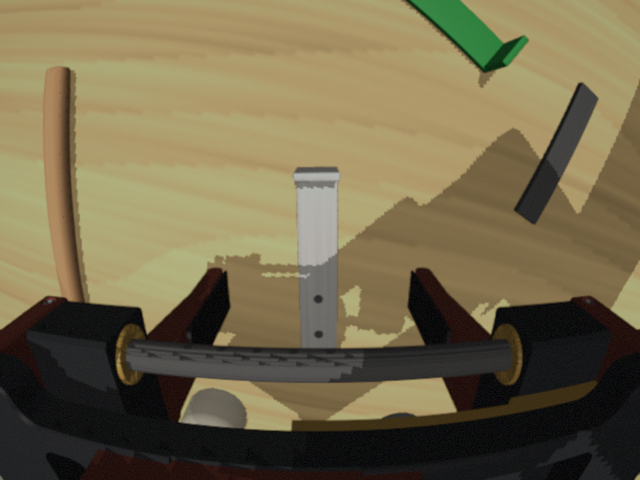

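The bracket lies vertically in the view. Its upturned top edge runs from (294,176) to (339,176), and its leg sides go from (297,190) to (301,340) on the left and from (337,190) to (336,340) on the right. Its holes are at (318,298) and (318,334). Nothing is near the fingers.

```bash
python3 - <<'E'
from h import *
c=pickle.load(open("w1.pkl","rb"))
for q,z in[((297.5,190),.008),((337.5,190),.008),((301.5,340),.008),((336,340),.008),((294,174),.043),((339,174),.043),((318,298),.008),((318,334),.008)]: print(q,np.round(onz(c,q,z,1)[:2]*1e3,1))
print([np.round(proj(c,[*(np.array([.529,-.218])+x*np.array([.972,.236])),z],1)) for x,z in((-.045,.043),(-.045,0.),(0,.008),(.135,.008))])
E
```

```text
(297.5, 190) [ 506.4 -240.6]
(337.5, 190) [ 499.1 -210.5]
(301.5, 340) [ 636.5 -207.9]
(336, 340) [ 629.2 -177.9]
(294, 174) [ 490.2 -244.8]
(339, 174) [ 483.1 -215.3]
(318, 298) [ 591.9 -203.5]
(318, 334) [ 626.8 -195.1]
[array([319., 172.]), array([319., 166.]), array([319., 224.]), array([319., 365.])]
```

```bash
python3 - <<'E'
from h import *
from plant import ctrl,planner,optics
ctrl.reach([.621-.09*.964,.106-.09*.265,.17],down(.268).as_rotvec())
ctrl.sleep(.15)
print(ctrl.current_t(),ctrl.current_qpos())
c=optics.camera("wrist");pickle.dump(c,open("w2.pkl","wb"))
x,y=c["pixels"].shape[1::-1]
u,v=proj(c,[.621,.106,.05],1);print(u,v)
u0,v0=int(u)-133,max(0,int(v)-100);print(u0,v0)
cv2.imwrite("pics/w2.png",cv2.resize(c["pixels"][v0:v0+200,u0:u0+266],None,fx=3,fy=3,interpolation=cv2.INTER_CUBIC))
E
```

```text
6.3667 [ 2.45016320e-02  3.29562309e-01  1.70237825e+00 -4.75110705e-05
  1.10970530e+00  1.32741935e+00]
317.03758092258715 110.39617003490909
184 10
```

View pics/w2.png

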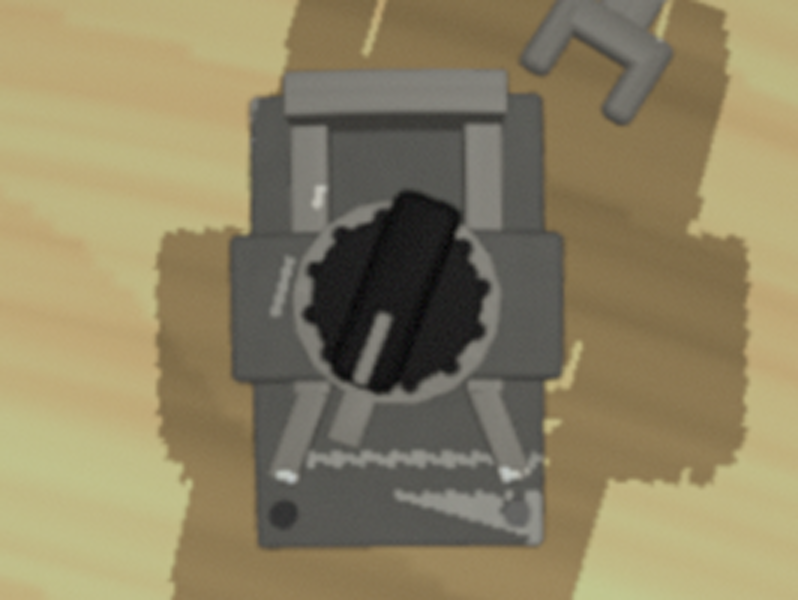

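The jig is seen from above. The stop's front edge is at row ~113 in the crop. The straight guides' inner edges are at columns ~328 and ~466, and the base's front corners are at (259,547) and (541,545). The knob bar runs from (431,203) to (360,382), and the pointer tooth is at (350,430).

```bash
python3 - <<'E'
from h import *
c=pickle.load(open("w2.pkl","rb"))
L=dict(gL=[(328,127),(328,225),.04],gR=[(465,127),(467,225),.04],front=[(259,547),(541,545),.028],stopF=[(287,114),(505,113),.052],bridgeL=[(231,237),(233,380),.068],bridgeR=[(563,234),(562,380),.068],bar=[(431,203),(360,382),.118],tooth=[(397,302),(350,430),.073],funL=[(297,477),(330,385),.04],funR=[(500,477),(468,385),.04])
for k,(a,b,z) in L.items():
    A,B=[onz(c,(184+(p[0]-1)/3,10+(p[1]-1)/3),z,1)[:2]*1e3 for p in(a,b)]
    J=lambda p:Ro.from_euler('z',-.268).apply([*(p-[621,106]),0])[:2]
    v=B-A;print(k,np.round(A,1),np.round(B,1),"yaw",round(np.arctan2(v[1],v[0]),3),"jig",np.round(J(A),1),np.round(J(B),1))
E
```

```text
gL [662.  136.6] [636.5 129.6] yaw -2.873 jig [47.7 18.6] [21.2 18.6]
gR [671.3 102.5] [645.9  95. ] yaw -2.856 jig [ 47.6 -16.7] [ 21.1 -17.2]
front [547.  126.5] [568.2  51.1] yaw -1.297 jig [-65.9  39.3] [-65.4 -38.9]
stopF [660.6 146. ] [675.1  93.8] yaw -1.301 jig [48.8 28.1] [ 48.9 -26.1]
bridgeL [625.4 148.3] [592.3 139. ] yaw -2.869 jig [15.4 39.6] [-18.9  39.5]
bridgeR [646.5  73.4] [612.8  64.1] yaw -2.873 jig [ 16.  -38.2] [-19.  -38.3]
bar [637.6 104.3] [600.6 108.1] yaw 3.038 jig [15.6 -6.1] [-19.1   7.4]
tooth [619.7 106.3] [588.1 108.9] yaw 3.058 jig [-1.2  0.6] [-31.   11.6]
funL [570.2 120.3] [595.8 118. ] yaw -0.086 jig [-45.2  27.2] [-21.1  18.3]
funR [584.2  68.7] [605.3  83.5] yaw 0.61 jig [-45.3 -26.2] [-21.1 -17.6]
```

```bash
cat >> h.py <<'E'
JO=np.array([.6199,.1064]); JY=.271
def J(x,y=0): return JO+Ro.from_euler('z',JY).apply([x,y,0])[:2]
E
python3 - <<'E'
from h import *
from plant import ctrl,planner,optics
o=down(.243).as_rotvec(); g=[.5274,-.2197]
ctrl.reach([*g,.10],o); ctrl.line_to([*g,.003],velocity=.1)
print(ctrl.current_force(),ctrl.current_eef_pos())
ctrl.close_gripper(squeeze=40)
print(ctrl.current_finger_gap(),ctrl.current_grip_force(),ctrl.current_eef_pos())
ctrl.line_to([*g,.09],velocity=.12)
ctrl.reach([*J(-.215),.07],down(JY).as_rotvec())
ctrl.sleep(.2)
print(ctrl.current_t(),ctrl.current_qpos(),ctrl.current_eef_pos(),ctrl.current_finger_gap(),ctrl.current_force())
c=optics.camera("wrist");pickle.dump(c,open("w3.pkl","wb"));cv2.imwrite("pics/w3.png",c["pixels"])
print([proj(c,[*J(x,y),z],1) for x,y,z in((-.044,.0275,.04),(-.044,-.0275,.04),(-.08,.016,.0755),(-.08,-.016,.0755))])
E
```

```text
[ 0.06833503  0.47017436 -0.1606888 ] [ 0.52789063 -0.21992824  0.00353438]
0.031370293057606594 39.98364329338074 [ 0.52734019 -0.21964501  0.00295847]
11.825 [-5.05384213e-02  3.28050000e-01  2.06292259e+00 -1.17611492e-04
  7.49685515e-01  1.25086359e+00] [0.4139129  0.04802115 0.07005996] 0.031234176567573907 [ 0.52969023  0.17069823 -0.88214482]
[array([262.43283634, -38.37521924]), array([365.94202281, -39.03894039]), array([275.55254743,  -2.899326  ]), array([351.05309643,  -3.42359618])]
```

View pics/w3.png

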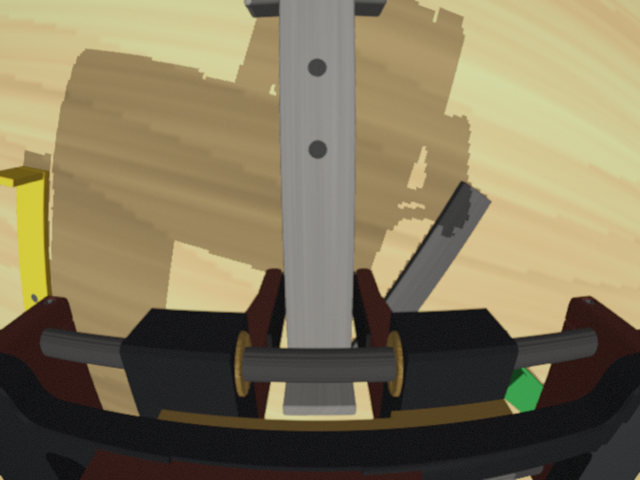

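The bracket is held straight with its tip near the top of the view, edges at columns ~279 to 355. The jig's front edge is just visible at row ~15, columns 245 to 385. The bracket looks slightly off centre, so I'll measure that.

```bash
python3 - <<'E'
from h import *
c=pickle.load(open("w3.pkl","rb"));im=c["pixels"]
g=cv2.cvtColor(im,6).astype(int)
inv=lambda p:Ro.from_euler('z',-JY).apply([*(p-JO),0])[:2]*1e3
for r in(20,60,110,150,200,240):
    s=cv2.GaussianBlur(im,(3,3),0)[r].astype(int); sat=s.max(1)-s.min(1)
    ok=np.where(sat[250:400]<18)[0]+250
    run=max(np.split(ok,np.where(np.diff(ok)>2)[0]+1),key=len)
    A,B=[inv(onz(c,(x,r),.075,1)[:2]) for x in(run[0]-.5,run[-1]+.5)]
    print(r,run[0],run[-1],np.round(A,1),np.round(B,1),"mid",np.round((A+B)/2,1))
for h in((317,67),(317.5,149)): print(np.round(inv(onz(c,h,.075,1)[:2]),1))
print([np.round(inv(onz(c,p,.028,1)[:2]),1) for p in((245,15),(385,15))])
E
```

```text
20 280 353 [-90.8  14.2] [-90.9 -16.9] mid [-90.9  -1.3]
60 280 353 [-108.9   14.1] [-109.   -16.8] mid [-109.    -1.3]
110 280 354 [-130.6   14.2] [-130.7  -17.2] mid [-130.6   -1.5]
150 281 354 [-147.6   14. ] [-147.7  -17.3] mid [-147.7   -1.7]
200 282 353 [-169.2   14. ] [-169.3  -17.2] mid [-169.3   -1.6]
240 283 352 [-187.3   14. ] [-187.3  -17.1] mid [-187.3   -1.6]
[-112.3   -1.5]
[-147.3   -1.7]
[array([-71.9,  38.4]), array([-72.4, -39. ])]
```

```bash
cat >> h.py <<'E'
JO=J(0,.0013)
def jf(f): return np.round(Ro.from_euler('z',-JY).apply(f),1)
E
python3 - <<'E'
from h import *
from plant import ctrl,planner,optics
ctrl.line_to([*J(-.190),.040],velocity=.08)
f0=np.array(ctrl.current_force())
ctrl.line_to([*J(-.190),.0315],velocity=.04)
print("f0",jf(f0),"down",jf(ctrl.current_force()-f0))
for tip,v in((-.045,.06),(-.03,.05),(-.02,.04),(-.012,.04),(-.004,.04),(.005,.04),(.015,.04),(.025,.04),(.034,.04)):
    ctrl.line_to([*J(tip-.135),.0315],velocity=v)
    f=jf(ctrl.current_force()-f0); print(tip,f,np.round(ctrl.current_moment(),2),round(ctrl.current_t(),2))
    if np.linalg.norm(f[:2])>12: break
c=optics.camera("wrist");pickle.dump(c,open("w4.pkl","wb"));cv2.imwrite("pics/w4.png",c["pixels"])
E
```

```text
f0 [ 0.4  0.4 -0.9] down [-1.4  0.1 -0.1]
-0.045 [-0.6  0.1 -1. ] [-0.09  0.21  0.05] 13.2
-0.03 [-0.7  0.9 -0.3] [-0.06  0.15  0.02] 13.65
-0.02 [-0.  -0.1 -0.9] [0.01 0.18 0.01] 14.05
-0.012 [-0.6 -1.1 -1. ] [-0.09  0.18  0.01] 14.4
-0.004 [0.3 0.  0.7] [-0.02  0.22  0.04] 14.75
0.005 [-0.4 -0.3 -0.7] [-0.07  0.19 -0.01] 15.12
0.015 [-0.5 -1.1 -0.6] [-0.03  0.16 -0.02] 15.53
0.025 [-2.  -0.7 -0.4] [-0.02  0.12 -0.01] 15.93
0.034 [-0.4 -0.4 -0.7] [-0.05  0.18  0.01] 16.3
```

```bash
python3 - <<'E'
from h import *
from plant import ctrl,planner,optics
f0=np.array(ctrl.current_force())
for tip in np.arange(.035,.058,.001):
    ctrl.line_to([*J(tip-.135),.0312],velocity=.01)
    f=jf(ctrl.current_force()-f0); print(round(tip,4),f,round(ctrl.current_t(),2))
    if np.linalg.norm(f[:2])>6: break
print(ctrl.current_eef_pos())
E
```

```text
0.035 [-0.8 -0.9  0.1] 16.61
0.036 [-0.3 -0.6  0.2] 16.86
0.037 [-0.6 -0.   0.2] 17.11
0.038 [-0.9  0.1 -0.3] 17.36
0.039 [-0.5  0.1  0.1] 17.61
0.04 [-0.6  0.3  0.9] 17.86
0.041 [ 0.1 -0.5 -0.8] 18.11
0.042 [-0.7 -0.1  0.4] 18.36
0.043 [-0.5 -1.3 -0.4] 18.61
0.044 [-1.1  0.8 -0.8] 18.86
0.045 [-1.4 -1.  -0.4] 19.11
0.046 [-0.9 -0.9  0.3] 19.36
0.047 [-0.9 -0.4 -0.4] 19.61
0.048 [-1.1 -0.1 -0.5] 19.86
0.049 [-3.7 -0.4  2. ] 20.11
0.05 [-7.6 -0.5  4.8] 20.36
[0.5354661  0.08449103 0.03094563]
```

```bash
python3 - <<'E'
from h import *
from plant import ctrl,planner,optics
ctrl.gripper_open()
p=ctrl.current_eef_pos(); ctrl.line_to([p[0],p[1],.17],velocity=.15)
k=J(-.0007); o=down(-.09+np.pi).as_rotvec()
ctrl.reach([*k,.15],o); ctrl.sleep(.1)
print(ctrl.current_t(),ctrl.current_qpos(),ctrl.current_force(),ctrl.current_moment())
c=optics.camera("wrist");pickle.dump(c,open("w5.pkl","wb"))
t=optics.camera("scene"); 
a=c["pixels"]; b=cv2.resize(t["pixels"][215:315,300:430],None,fx=3,fy=3,interpolation=cv2.INTER_CUBIC)
im=np.zeros((480,800,3),np.uint8); im[:,:410]=a[:,115:525]; im[:300,410:]=b; cv2.imwrite("pics/w5.png",im)
E
```

```text
24.85 [ 6.19852134e-02  4.67364191e-01  1.52764004e+00  2.33838927e-05
  1.14659612e+00 -1.41844724e+00] [-1.09053428  0.11593451  0.2521032 ] [ 0.07197579 -0.04306807  0.00680119]
```

View pics/w5.png

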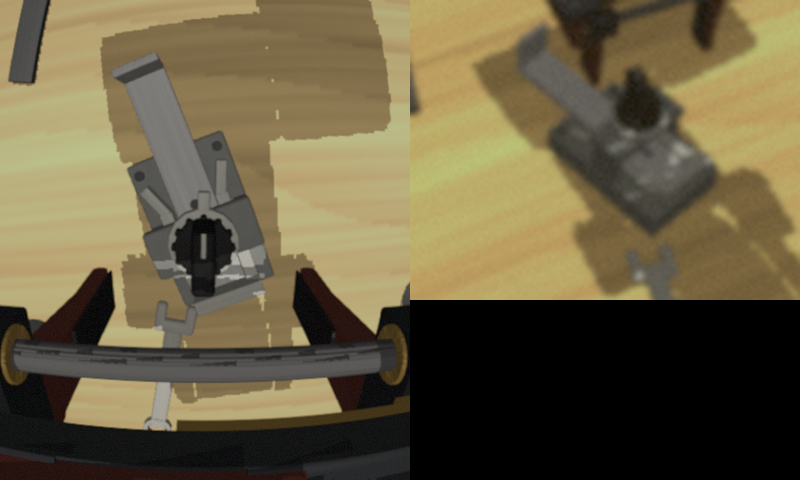

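The bracket is seated in the channel with its upturned end outside. The knob bar stands upright in the view at column 204, centred between the fingers. Next I'll grip it and turn.

```bash
cat > turn.py <<'E'
from h import *
from plant import ctrl
def mom():
    v=[]
    for _ in range(3): v.append(ctrl.current_moment()[2]); ctrl.sleep(.015)
    return float(np.mean(v))
def step(d):
    q=np.array(ctrl.current_qpos()) if step.q is None else step.q
    q=q.copy(); q[5]+=d; step.q=q; ctrl.goto_joints(q); return q[5]
step.q=None
E
python3 - <<'E'
from turn import *
k=J(-.0007)
ctrl.line_to([*k,.089],velocity=.1)
m0=mom(); f0=ctrl.current_force()
ctrl.close_gripper(squeeze=40)
print("gap",ctrl.current_finger_gap(),"f",np.array(ctrl.current_force())-f0,"m0",m0,"m",mom(),ctrl.current_t())
pk=0
for i in range(45):
    q=step(.08); m=mom()-m0; pk=max(pk,m); print(round(q,2),round(m,3),round(ctrl.current_t(),2),end=" | ")
    if pk>.17 and m<pk-.1 or ctrl.current_t()>55: break
print(ctrl.current_qpos()[5],ctrl.current_force())
E
```

```text
gap 0.013797516518634798 f [-0.19036123 -1.68381213  0.15689681] m0 -0.0014712533708011212 m 0.007582257346785195 26.9333
-1.34 0.117 27.23 | -1.26 0.107 27.53 | -1.18 0.089 27.83 | -1.1 0.092 28.13 | -1.02 0.149 28.43 | -0.94 0.095 28.73 | -0.86 0.085 29.03 | -0.78 0.104 29.33 | -0.7 0.094 29.63 | -0.62 0.1 29.93 | -0.54 0.085 30.23 | -0.46 0.102 30.53 | -0.38 0.123 30.83 | -0.3 0.146 31.13 | -0.22 0.164 31.43 | -0.14 0.181 31.73 | -0.06 0.224 32.03 | 0.02 0.191 32.33 | 0.1 0.243 32.63 | 0.18 0.176 32.93 | 0.26 0.04 33.23 | 0.25804344767745274 [-0.72347198 -3.61620204 -0.07166357]
```

```bash
python3 - <<'E'
from turn import *
m0=-.0015
for i in range(5):
    q=step(.05); print(round(q,2),round(mom()-m0,3),round(ctrl.current_t(),2),ctrl.current_qpos()[5])
E
```

```text
0.31 0.134 33.53 0.3054597576165904
0.36 0.176 33.83 0.35577995823073955
0.41 0.182 34.13 0.4059390871882357
0.46 0.207 34.43 0.45594910259713484
0.51 0.216 34.73 0.5059755263826676
```

The torque dropped at q6 ≈ 0.26 and is building again, which fits a completed first click. I'll stop, let go and look.

```bash
python3 - <<'E'
from h import *
from plant import ctrl,optics
ctrl.gripper_open()
k=J(-.0007); ctrl.line_to([*k,.16],velocity=.15)
p=J(-.09); ctrl.reach([*p,.17],down(JY).as_rotvec()); ctrl.sleep(.15)
print(ctrl.current_t(),ctrl.current_qpos())
c=optics.camera("wrist");pickle.dump(c,open("w6.pkl","wb"))
cv2.imwrite("pics/w6.png",cv2.resize(c["pixels"][10:210,184:450],None,fx=3,fy=3,interpolation=cv2.INTER_CUBIC))
E
```

```text
37.5167 [2.75950530e-02 3.29129740e-01 1.70395159e+00 6.14438075e-05
 1.10859554e+00 1.32614861e+00]
```

View pics/w6.png

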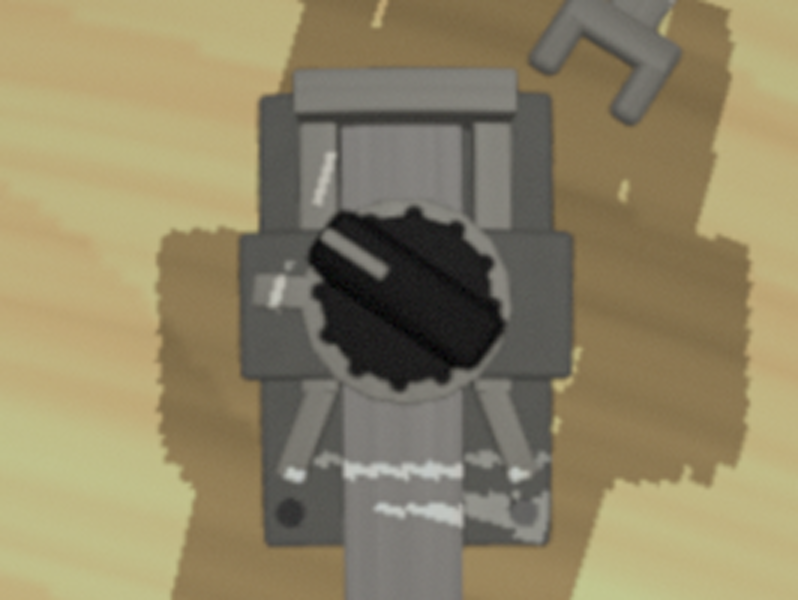

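The pointer tooth is at (265,290) and the bar's white mark runs from (325,237) to (382,275), around a centre at (405,300). The bar is therefore about 30° (≈0.52 rad) clockwise past the collar, which is exactly one click. The bracket's flat end meets the stop at row ~125, and the gripper is clear.

```bash
python3 -c "
from plant import job_done
print(job_done())"
```

```text
the job is handed in; nothing more can be done
None
```

I handed the job in at about 38 s of robot time: the bracket is home against the stop and clamped, the knob is about 0.52 rad (one click) past its collar, and the gripper is clear; the hand-in call returned no verdict.

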